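# Fit a taper-shank head to the vortex mixer

## Robot

A 6-joint arm with a two-finger parallel gripper is mounted at the origin on the work surface. World frame = base frame: x ahead of the robot, y to its left, z up, the work surface at z = 0. Lengths are in m, angles in rad, forces in N, time in s.
With the tool pointing down it reaches from about 0.225 to 0.875 m from the base axis. Payload 3.4 kg.
Tool frame: the origin (TCP) lies midway between the tips of the shut fingers; the grasp point (between the pads) lies 19 mm behind it; x points along the fingers, y is the direction in which the jaws open and shut, and the axes are right-handed (so a half turn about x gives the same grasp; the last joint's range is limited). The gripper opens to 85 mm and grips with 20 to 120 N. Pads are 22 mm wide; open, the fingers measure 114 mm over their backs; the gripper's body (76 mm by 85 mm) begins 54 mm behind the grasp point. The pads swing forward as they close: fully open they stand 13 mm farther back than shut.
Start: joints at [-1.401, 0.276, 1.505, -0, 1.361, -0.121], TCP at [0.165, -0.551, 0.231] pointing down, gripper open.
Joint ranges: [-2.89, 2.89], [-0.75, 2.08], [0.22, 2.7], [-1.18, 4.32], [0.11, 2.71], [-2.7, 2.7]. Speed limits (rad/s): [2.57, 2.57, 3.14, 3.14, 3.14, 3.14].

## Interface

Orientations are given as a unit quaternion [w, x, y, z].
In Python, from rig import manip, get_image, get_calibration, ticket gives the robot as it stands. The module is installed in compiled form; this text tells all that it offers.
- The arm moves only by the tool arm_command, never from a script. Its argument "series" is text: rows parted by semicolons, each of 7 numbers parted by spaces: the shift along the tool's x, y, z in units of 0.1 m (1.0 is 0.1 m), then the turn, a rotation vector about the tool's x, y, z in units of pi rad (1.0 is pi rad), then the opening, from -1 (shut) to 1 (fully open), so that 0 is half open. In form: tx ty tz rx ry rz claw; .... A call has 1 to 12 rows; each row shifts and turns the commanded pose from where the row before left it, along the tool's axes as they then stand; what a row does not reach is not made up. A row lasts 1/12 s, in which the tool goes at most 41.7 mm and 7.16 degrees, less where a joint would pass 70% of its speed; a pose out of reach is approached as far as the arm can. A call with a number of a shift or a turn outside -1 to 1 is refused whole. A call with a gripper value outside its range is refused whole. The fingers move at their own pace and stop on an object; "squeeze" is the grip in N (left out, the last holds). Time passes only in rows, so rows that do not move let the fingers close. It gives the time, the measured TCP pose, the force and the opening at its end, in the units of the state.
- manip.get_state(): the state, without advancing time (a new reading comes with each control period).
- get_image(name): name is "side" or "top"; returns the picture (384x512x3 uint8, red, green, blue); there is no depth.
- get_calibration(name): a dict with "fx", "fy", "cx", "cy" (pixels), "cam_to_world" (4x4, takes a point from camera to world coordinates). Camera axes: x right, y down, z forward; pixel columns grow to the right and rows downward; lengths in m; the calibration is good to about 2 mm. A picture is of the moment at which its call begins. get_calibration takes no time and is no camera call.
- ticket.sign_off(): hands the job in, once; it reports no verdict.
The state is a dict: "clock": time; "qpos": joint angles; "qd": joint speeds; "effort": joint torques, N m; "position": TCP position; "ee_rot": TCP orientation; "contact_force": force on the tool from outside, world axes, zero at the start; "moment": the same for the moment, N m; "width": finger opening in m.
Only numpy, scipy, OpenCV 4.12 (cv2) and the standard library are available. Lean on these libraries where they do the work, as an engineer would, in place of code of your own. Each camera call takes 0.05 s, during which the arm holds its last target. There are 200 camera calls.

## Task

Take the blue head out of the rack, start its tapered shank in the socket on top of the vortex mixer, and press or tap it down until it is fully home, its blue underside sitting on the grey nose, so that friction alone holds it upright when you let go. Feel your way and never press down with more than about 30 N, which would harm the mixer's bearing. Leave the other heads in the rack and everything else on the bench as they are.

Things in the scene. Friction and masses are not known exactly. Their poses are not given: they have to be found in the camera images.
- head_blue: the blue head, 63 to 126 g. From the tip up: steel tapered shank, 38 mm long, diameter 10 mm at its chamfered tip (13.4 mm from 2 mm up) growing evenly to 21 mm; blue disc, diameter 50 mm, from 38 to 60 mm above the tip; flat black rubber pad, diameter 42 mm, from 60 to 66 mm. Starts upright in a rack hole, blue underside on the rack's top; grip the disc across the rack's narrow way. Origin at the centre of the tip, z along the axis.
- head_top (a point): the middle of the blue head's flat top, 66 mm above the shank's tip
- rack: white block, fixed, 70 mm (its x) by 250 mm (its y), 45 mm tall, with three loose 27 mm holes in a row along y, 80 mm apart, holding the three heads (which is in which varies). Origin at the centre of its underside, z up.
- mixer: white vortex mixer, fixed: box 150 (x) by 135 mm, top at 92 mm; on it a grey round nose, diameter 60 mm, with end play: its flat top starts 132 to 140 mm high and sinks to its stop (132) under about 7 N. Its 36 mm bore holds 4 sprung brass jaws, 12 mm wide, in a cross along x and y, 1 mm below the nose's top: a square tapered socket, 19.3 mm across at the top. Origin: centre of underside, z up.
- socket (a point): middle of the socket's mouth, level with the nose's top (it sinks with the nose), z up. The shank drops in freely until its tip is about 30 mm below this point, then spreads the jaws: the last 8 mm take a push rising to 14 to 24 N (varies), the nose sinking to its stop meanwhile. Then the blue underside meets the nose and the force climbs steeply. Home: tip 38 mm below. It does not spring out again.
- head_yellow: head with yellow disc (diameter 50 mm) and narrow black knob, in the rack; leave it there. Origin at the centre of the tip, z along the axis.
- head_white: white head (wide disc, diameter 56 mm, on a 44 mm collar), in the rack; leave it there. Origin at the centre of the tip, z along the axis.
- amber_bottle: amber bottle, diameter 64 mm, 130 mm tall, origin at its underside; leave it
- red_jar: white jar with red cap, diameter 70 mm, 110 mm tall, origin at its underside; leave it
- tip_box: blue box with white lid, 85 by 120 by 75 mm, origin at its underside; leave it
- beaker: glass beaker, diameter 68 mm, 90 mm tall, origin at its underside; leave it
- timer: small white bench timer, 70 by 70 by 26 mm, origin at its underside; leave it
There are look-alikes about, which are no part of the job. Leave any orange or purple look-alike of the head_blue alone. What is shaped like the mixer but orange is not meant.

How it is judged:
On the way, in this order (a step that is already met when the one before it is completed fails the run):
1. the shank of the blue head is started in the socket: its tip 18 to 35 mm below the mouth and within 4 mm of the axis (z of head_blue in the frame of socket between -0.035 and -0.018 m and horizontal distance between head_blue and socket below 0.004 m), for 0.05 s.
2. the blue head is pressed home: its underside within 1.5 mm of the nose's top, upright (z of head_blue in the frame of socket below -0.0365 m and horizontal distance between head_blue and socket below 0.003 m and angle between head_blue's own z axis and vertical below 0.05 rad), for 0.2 s.
At the end, for the whole second after the job is handed in: The blue head rests home in the socket, released: its underside within 1.5 mm of the nose's top (tip at least 36.5 mm below the mouth), within 3 mm of the axis, upright within 0.05 rad; the yellow and white heads within 20 mm of their starts (all of step 2 and linear speed of head_blue below 0.01 m/s and distance of each of head_yellow, head_white from where it was at the start of the episode below 0.02 m); the robot touches nothing.
It fails at once if the blue head is pressed too hard into the mixer: over 56 N summed over the jaws and the nose, which is a push of about 35 N when home (contact force between head_blue and mixer above 56 N).
It fails at once if the gripper or arm presses on the mixer itself with more than 10 N (contact force between any of the arm, the fingers and mixer above 10 N).
It fails at once if another head is moved by more than 20 mm (distance of any of head_yellow, head_white from where it was at the start of the episode above 0.02 m).
It fails at once if a bystander on the bench is moved by more than 20 mm or tipped (distance of any of amber_bottle, red_jar, tip_box, beaker, timer from where it was at the start of the episode above 0.02 m or angle between any of amber_bottle, red_jar, beaker's own z axis and vertical above 0.3 rad).
It also fails if it takes over 67 s, if anything falls off the work surface, if the arm or the gripper's body presses on something with over 40 N, if the wrist force passes 120 N, or if a joint passes its speed limit or range.

## Working session

There is one attempt and no reset: what is moved stays moved. The work goes in short steps, Python scripts to look and compute and a tool call to move; the robot and the scene stay as the last step left them, time stands still between calls to the robot, and variables do not carry over. Pictures are saved under pics/ and viewed, about 8 in all and at most 12, crops included, and the job is handed in when it is done.

Besides the shell and the picture viewer there is one more tool, called by a JSON object that holds its "method" and its "body", one argument or row to a line. arm_command: Moves the arm, as the interface text tells. Shifts and turns lie within -1 to 1; 1 stands for 0.1 m of shift or pi rad of turn. Its arguments: {"type":"object","properties":{"series":{"type":"string"},"squeeze":{"type":"number"}},"required":["series"]}

```bash
mkdir -p pics; python3 - <<'E'
from rig import manip,get_image,get_calibration
import cv2,numpy as np
s=manip.get_state();print(s)
for n in("side","top"):
    im=get_image(n);cv2.imwrite(f"pics/{n}0.png",im[...,::-1]);c=get_calibration(n);print(n,c['fx'],c['fy'],c['cx'],c['cy'],np.round(c['cam_to_world'],4).tolist())
a=cv2.imread("pics/side0.png");b=cv2.imread("pics/top0.png")
E
```

```text
{'clock': 0.0, 'qpos': array([-1.40099308e+00,  2.76609278e-01,  1.50617734e+00, -1.59303096e-05,
        1.36066229e+00, -1.20971482e-01]), 'qd': array([ 9.83375426e-04, -5.40052679e-05,  3.15253965e-04, -6.17907072e-04,
       -1.41241786e-04, -7.63011431e-04]), 'effort': array([ 5.51745106e-04, -4.16774547e+01, -2.45805037e+01, -4.03814774e-04,
        1.09309377e-02, -5.99942410e-06]), 'position': array([ 0.16476302, -0.55032809,  0.23041394]), 'ee_rot': array([-0.10178777, -0.69962471, -0.10309968,  0.69966776]), 'contact_force': array([0.72202878, 0.68507052, 0.47613422]), 'moment': array([ 0.01169309, -0.03219949,  0.00408971]), 'width': 0.0856879819065891}
side 462.08633643756156 462.08633643756156 265.27048141693206 190.49975512144218 [[-0.7618, -0.3747, 0.5285, -0.1126], [-0.6477, 0.4247, -0.6325, 0.8103], [0.0126, -0.8242, -0.5662, 0.8258], [0.0, 0.0, 0.0, 1.0]]
top 486.88210423822454 486.88210423822454 260.26514438916666 186.67597438503117 [[-0.0289, -0.9834, 0.1793, 0.2862], [-0.9993, 0.0328, 0.0188, -0.0051], [-0.0243, -0.1786, -0.9836, 1.5674], [0.0, 0.0, 0.0, 1.0]]
```

View pics/top0.png

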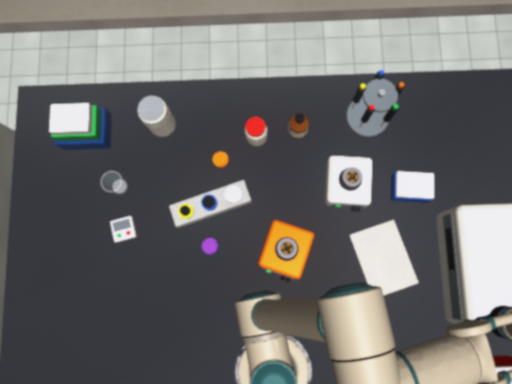

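View pics/side0.png

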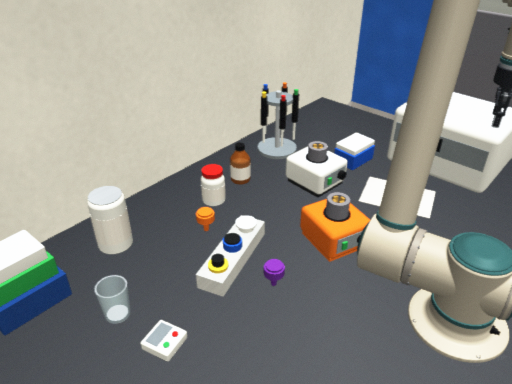

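The top view shows the rack near (210,203), with yellow (185,211), blue (209,202) and white (234,192). The white mixer is at (350,180) and its orange look-alike at (287,248). Loose orange (220,159) and purple (209,246) heads are look-alikes. The blue disc in the middle rack hole fits the description, so I'll measure it and confirm in a crop.

```bash
cat > h.py <<'E'
import cv2,numpy as np
from rig import manip,get_image,get_calibration
def ray(n,u,v):
    c=get_calibration(n);T=np.array(c['cam_to_world'])
    d=T[:3,:3]@[(u-c['cx'])/c['fx'],(v-c['cy'])/c['fy'],1];return T[:3,3],d
def onz(n,u,v,z):
    o,d=ray(n,u,v);return o+d*(z-o[2])/d[2]
def proj(n,p):
    c=get_calibration(n);T=np.array(c['cam_to_world']);q=T[:3,:3].T@(np.array(p)-T[:3,3])
    return np.array([c['fx']*q[0]/q[2]+c['cx'],c['fy']*q[1]/q[2]+c['cy']])
def tri(p,q):
    (a,d),(b,e)=ray("top",*p),ray("side",*q);s=np.linalg.lstsq(np.c_[d,-e],b-a,rcond=None)[0]
    x,y=a+d*s[0],b+e*s[1];return (x+y)/2,np.linalg.norm(x-y)
def cut(im,box):  # mask to window
    x0,y0,x1,y1=box;m=np.zeros(im.shape[:2],np.uint8);m[y0:y1,x0:x1]=255;return m
def blobs(mask,amin=15):
    cs,_=cv2.findContours(mask,cv2.RETR_EXTERNAL,cv2.CHAIN_APPROX_NONE)
    return sorted([c for c in cs if cv2.contourArea(c)>amin],key=cv2.contourArea,reverse=True)
E
python3 - <<'E'
from h import *
t=cv2.imread("pics/top0.png");s=cv2.imread("pics/side0.png")
ht,hs=[cv2.cvtColor(i,cv2.COLOR_BGR2HSV) for i in(t,s)]
def blue(h,box):
    m=cv2.inRange(h,(105,120,60),(128,255,255))&cut(h,box);c=blobs(m)
    e=cv2.fitEllipse(cv2.convexHull(c[0]));return e
eb=blue(ht,(195,188,225,216));es=blue(hs,(215,225,250,260));print(eb,es)
print("blue onz .062",onz("top",*eb[0],.064),"side",onz("side",*es[0],.064))
# rack
m=cv2.inRange(ht,(0,0,150),(180,60,255))&cut(t,(160,170,260,235))
pts=np.vstack(blobs(m));r=cv2.minAreaRect(pts);bx=cv2.boxPoints(r);P=np.array([onz("top",*p,.045)[:2] for p in bx]);print("rack",P.round(4).tolist(),P.mean(0),np.linalg.norm(P-np.roll(P,1,0),axis=1))
m=cv2.inRange(ht,(0,0,150),(180,60,255))&cut(t,(315,145,380,215))
r2=cv2.minAreaRect(np.vstack(blobs(m)));b2=cv2.boxPoints(r2);P=np.array([onz("top",*p,.092)[:2] for p in b2]);print("mixer",P.round(4).tolist(),P.mean(0),np.linalg.norm(P-np.roll(P,1,0),axis=1))
def crop(i,x,y,w=50,h=44,k=8):return cv2.resize(i[y-h//2:y+h//2,x-w//2:x+w//2],None,fx=k,fy=k,interpolation=cv2.INTER_CUBIC)
o=np.vstack([np.hstack([crop(t,209,202,k=6),crop(t,350,180,k=6)]),np.hstack([crop(s,232,242,k=6),crop(s,317,155,k=6)])])
cv2.imwrite("pics/crop1.png",o)
E
```

```text
((209.0038604736328, 202.4535369873047), (13.534204483032227, 14.270878791809082), 87.83283996582031) ((231.62684631347656, 242.10572814941406), (19.217233657836914, 20.420555114746094), 116.1261215209961)
blue onz .062 [0.51540791 0.18540144 0.064     ] side [0.51383356 0.18865139 0.064     ]
rack [[0.5132, 0.3179], [0.5903, 0.0772], [0.5203, 0.0549], [0.4442, 0.2938]] [0.51700204 0.18594221] [0.0730609  0.25273132 0.07347215 0.25063303]
mixer [[0.4972, -0.177], [0.6478, -0.1921], [0.6364, -0.3272], [0.4864, -0.3098]] [ 0.56693491 -0.2515255 ] [0.13319626 0.15137834 0.13557592 0.15098507]
```

View pics/crop1.png

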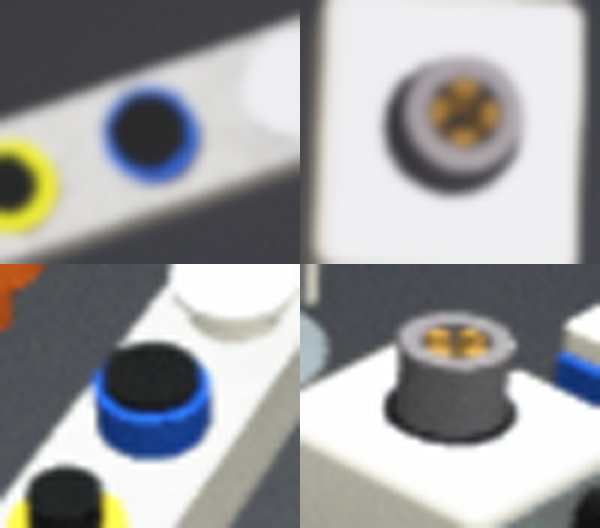

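The crop confirms it: the blue ring with the wide flat black pad is in the middle hole (209,202), and the white mixer's brass jaws are at about (352.5,176.7). Next I'll work out the moves.

```bash
cat >> h.py <<'E'
from scipy.spatial.transform import Rotation as Ro
def tool():
    s=manip.get_state();w,x,y,z=s['ee_rot'];return np.array(s['position']),Ro.from_quat([x,y,z,w]),s
def plan(p,ydir=None):
    pos,R,s=tool();M=R.as_matrix();print("axes",M.round(3).tolist())
    print("shift tool units",(M.T@(np.array(p)-pos)/.1).round(3))
    if ydir is not None:
        X=np.array([0,0,-1.]);
        for sg in(1,-1):
            Y=sg*np.array([*ydir,0])/np.hypot(*ydir);T=np.c_[X,Y,np.cross(X,Y)]
            D=M.T@T;print("turn/pi",(Ro.from_matrix(D).as_rotvec()/np.pi).round(4),"shift after turn",(T.T@(np.array(p)-pos)/.1).round(3))
E
python3 - <<'E'
from h import *
t=cv2.imread("pics/top0.png");s=cv2.imread("pics/side0.png")
def brass(i,box):
    m=cv2.inRange(cv2.cvtColor(i,cv2.COLOR_BGR2HSV),(8,70,60),(28,255,255))&cut(i,box);(c,r)=cv2.minEnclosingCircle(np.vstack(blobs(m,1)));M=cv2.boundingRect(np.vstack(blobs(m,1)));return np.array(c),r,M
a=brass(t,(338,163,366,192));b=brass(s,(300,136,336,160));print(a,b,tri(a[0],b[0]),onz("top",*a[0],.134),onz("side",*b[0],.134))
b2=(207.9+.1,202.0)
def pad(i,box):
    m=cv2.inRange(i,(0,0,0),(70,70,70))&cut(i,box);c=blobs(m,5);return cv2.fitEllipse(cv2.convexHull(c[0]))
p=pad(t,(201,194,217,210));q=pad(s,(219,227,245,245));print(p,q,tri(p[0],q[0]),onz("top",*p[0],.111-.038),onz("side",*q[0],.073))
plan((.515,.186,.20),(.952,.305))
E
```

```text
(array([351.97619629, 176.45237732]), 5.547765731811523, (347, 171, 11, 12)) (array([317.5, 145.5]), 4.743516445159912, (313, 144, 10, 5)) (array([ 0.56878239, -0.25249327,  0.13644357]), np.float64(0.00028734068752004797)) [ 0.56939145 -0.25284608  0.134     ] [ 0.5710615 -0.2563139  0.134    ]
((208.19691467285156, 201.46841430664062), (9.783380508422852, 10.162749290466309), 80.69308471679688) ((231.34767150878906, 238.23287963867188), (11.29719066619873, 14.988471984863281), 96.50943756103516) (array([0.51687663, 0.18649268, 0.07364306]), np.float64(0.0005779175398042221)) [0.5172156  0.18674684 0.073     ] [0.51713632 0.18584198 0.073     ]
axes [[-0.0, 0.287, -0.958], [0.002, -0.958, -0.287], [-1.0, -0.002, -0.0]]
shift tool units [ 0.316 -6.05  -5.466]
turn/pi [-5.061e-01 -5.000e-04  4.000e-04] shift after turn [ 0.305  5.582 -5.944]
turn/pi [4.939e-01 4.000e-04 5.000e-04] shift after turn [ 0.305 -5.582  5.944]
```

{"method": "arm_command", "body": {
  "series": "0 0 0 -0.039 0 0 1;0 0 0 -0.039 0 0 1;0 0 0 -0.039 0 0 1;0 0 0 -0.039 0 0 1;0 0 0 -0.039 0 0 1;0 0 0 -0.039 0 0 1;0 0 0 -0.039 0 0 1;0 0 0 -0.039 0 0 1;0 0 0 -0.039 0 0 1;0 0 0 -0.039 0 0 1;0 0 0 -0.039 0 0 1;0 0 0 -0.039 0 0 1",
  "squeeze": 80
}}

```text
clock: 1.1
position: [0.1648, -0.5506, 0.2308]
ee_rot: [0.546, 0.449, 0.547, -0.448]
contact_force: [-0.1, 0.8, 0.1]
width: 0.0854
```

{"method": "arm_command", "body": {
  "series": "0 0 0 -0.038 0 0 1;0 0.25 -0.27 0 0 0 1;0 0.25 -0.27 0 0 0 1;0 0.25 -0.27 0 0 0 1;0 0.25 -0.27 0 0 0 1;0 0.25 -0.27 0 0 0 1;0 0.25 -0.27 0 0 0 1;0 0.25 -0.27 0 0 0 1;0 0.25 -0.27 0 0 0 1;0 0.25 -0.27 0 0 0 1;0 0.25 -0.27 0 0 0 1;0 0.25 -0.27 0 0 0 1"
}}

```text
clock: 2.1
position: [0.3363, -0.1823, 0.2311]
ee_rot: [0.571, 0.417, 0.571, -0.417]
contact_force: [0.1, -0.3, -0.1]
width: 0.0855
```

{"method": "arm_command", "body": {
  "series": "0 0.25 -0.27 0 0 0 1;0 0.25 -0.27 0 0 0 1;0 0.25 -0.27 0 0 0 1;0 0.25 -0.27 0 0 0 1;0 0.25 -0.27 0 0 0 1;0 0.25 -0.27 0 0 0 1;0 0.25 -0.27 0 0 0 1;0 0.25 -0.27 0 0 0 1;0 0.25 -0.27 0 0 0 1;0 0.25 -0.27 0 0 0 1;0 0 0 0 0 0 1"
}}

```text
clock: 3.02
position: [0.4946, 0.1547, 0.2306]
ee_rot: [0.572, 0.417, 0.572, -0.414]
contact_force: [0.2, -1.0, 0.6]
width: 0.0851
```

```bash
python3 - <<'E'
from h import *
plan((.517,.1865,.12),(.952,.305));print(tool()[2]['qpos'],tool()[0],tool()[2]['clock'])
E
```

```text
axes [[0.002, 0.951, 0.309], [0.004, 0.309, -0.951], [-1.0, 0.003, -0.003]]
shift tool units [ 1.108  0.308 -0.229]
turn/pi [ 0.0014 -0.001  -0.001 ] shift after turn [ 1.106  0.31  -0.234]
turn/pi [-0.9986  0.0015 -0.0016] shift after turn [ 1.106 -0.31   0.234]
[ 0.16631595  0.18914777  1.62509406  0.00370689  1.3248616  -0.14892892] [0.49463836 0.15473312 0.23064839] 3.0167
```

{"method": "arm_command", "body": {
  "series": "0 0.155 -0.115 0 0 0 1;0 0.155 -0.115 0 0 0 1;0.275 0 0 0 0 0 1;0.275 0 0 0 0 0 1;0.275 0 0 0 0 0 1;0.275 0 0 0 0 0 1;0 0 0 0 0 0 1;0 0 0 0 0 0 1"
}}

```text
clock: 3.68
position: [0.5133, 0.1799, 0.1201]
ee_rot: [0.57, 0.416, 0.572, -0.418]
contact_force: [0.1, -1.0, 0.6]
width: 0.0857
```

```bash
python3 - <<'E'
from h import *
plan((.517,.1865,.045),(.952,.305));print(tool()[0])
a=get_image("top")[...,::-1];b=get_image("side")[...,::-1]
k=lambda i,x,y:cv2.resize(i[y-40:y+40,x-50:x+50],None,fx=4,fy=4,interpolation=cv2.INTER_CUBIC)
cv2.imwrite("pics/c2.png",np.hstack([k(a,209,195),k(b,232,235)]))
E
```

```text
axes [[-0.004, 0.952, 0.305], [-0.001, 0.305, -0.952], [-1.0, -0.004, -0.0]]
shift tool units [ 0.751  0.058 -0.052]
turn/pi [-0.0002 -0.0001  0.0013] shift after turn [ 0.751  0.055 -0.052]
turn/pi [9.998e-01 2.100e-03 1.000e-04] shift after turn [ 0.751 -0.055  0.052]
[0.51332169 0.17987739 0.12009052]
```

View pics/c2.png

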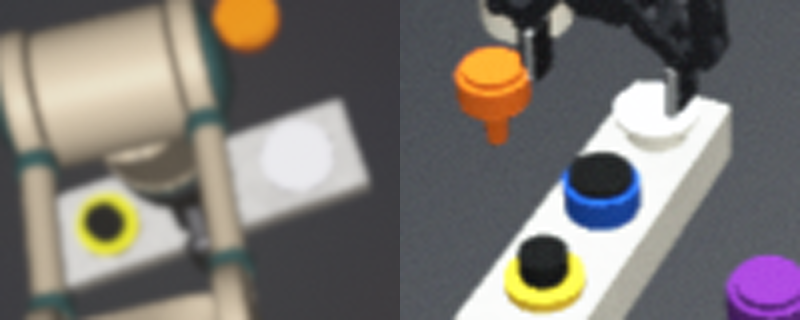

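{"method": "arm_command", "body": {
  "series": "0 0.057 -0.052 0 0 0 1;0.2 0 0 0 0 0 1;0.2 0 0 0 0 0 1;0.15 0 0 0 0 0 1;0.1 0 0 0 0 0 1;0.06 0 0 0 0 0 1;0.03 0 0 0 0 0 1;0 0 0 0 0 0 1;0 0 0 0 0 0 1"
}}

```text
clock: 4.53
position: [0.5193, 0.1874, 0.0481]
ee_rot: [0.572, 0.417, 0.571, -0.416]
contact_force: [-0.4, 0.2, -0.4]
width: 0.0857
```

```bash
python3 - <<'E'
from h import *
plan((.517,.1865,.046),(.952,.305));print(tool()[0])
E
```

```text
axes [[0.002, 0.952, 0.305], [0.0, 0.305, -0.952], [-1.0, 0.002, 0.0]]
shift tool units [ 0.021 -0.025  0.002]
turn/pi [-0.0001  0.0001 -0.0005] shift after turn [ 0.021 -0.025  0.002]
turn/pi [ 9.999e-01 -9.000e-04 -1.000e-04] shift after turn [ 0.021  0.025 -0.002]
[0.51929576 0.18739966 0.04806843]
```

{"method": "arm_command", "body": {
  "series": "0.02 -0.015 0 0 0 0 1;0 0 0 0 0 0 -1;0 0 0 0 0 0 -1;0 0 0 0 0 0 -1;0 0 0 0 0 0 -1;0 0 0 0 0 0 -1;0 0 0 0 0 0 -1;0 0 0 0 0 0 -1;0 0 0 0 0 0 -1;0 0 0 0 0 0 -1"
}}

```text
clock: 5.37
position: [0.5176, 0.1868, 0.0462]
ee_rot: [0.571, 0.417, 0.571, -0.417]
contact_force: [-0.4, 0.2, 4.6]
width: 0.0474
```

```bash
python3 - <<'E'
from h import *
for i in range(3):print(tool()[0],tool()[2]['contact_force'],tool()[2]['width'])
E
```

```text
[0.51762423 0.18683013 0.04620444] [-0.41544504  0.154021    4.59918162] 0.047416939209341494
[0.51762423 0.18683013 0.04620444] [-0.41544504  0.154021    4.59918162] 0.047416939209341494
[0.51762423 0.18683013 0.04620444] [-0.41544504  0.154021    4.59918162] 0.047416939209341494
```

{"method": "arm_command", "body": {
  "series": "-0.1 0 0 0 0 0 -1;-0.2 0 0 0 0 0 -1;-0.3 0 0 0 0 0 -1;-0.35 0 0 0 0 0 -1;-0.35 0 0 0 0 0 -1;-0.35 0 0 0 0 0 -1;-0.25 0 0 0 0 0 -1;-0.1 0 0 0 0 0 -1;0 0 0 0 0 0 -1;0 0 0 0 0 0 -1"
}}

```text
clock: 6.2
position: [0.5164, 0.1866, 0.2445]
ee_rot: [0.571, 0.417, 0.571, -0.417]
contact_force: [0.5, 0.2, -1.6]
width: 0.0475
```

```bash
python3 - <<'E'
from h import *
plan((.569,-.2525,.246));print(tool()[0],tool()[2]['contact_force'],tool()[2]['width'])
b=get_image("side")[...,::-1];p=proj("side",tool()[0]).astype(int);print(p)
cv2.imwrite("pics/c3.png",cv2.resize(b[p[1]-50:p[1]+60,p[0]-60:p[0]+60],None,fx=5,fy=5,interpolation=cv2.INTER_CUBIC))
E
```

```text
axes [[-0.001, 0.952, 0.305], [-0.0, 0.305, -0.952], [-1.0, -0.001, -0.0]]
shift tool units [-0.014 -0.837  4.342]
[0.516441   0.18656787 0.2445294 ] [ 0.45246257  0.24259027 -1.58144188] 0.04750549835726893
[229 181]
```

View pics/c3.png

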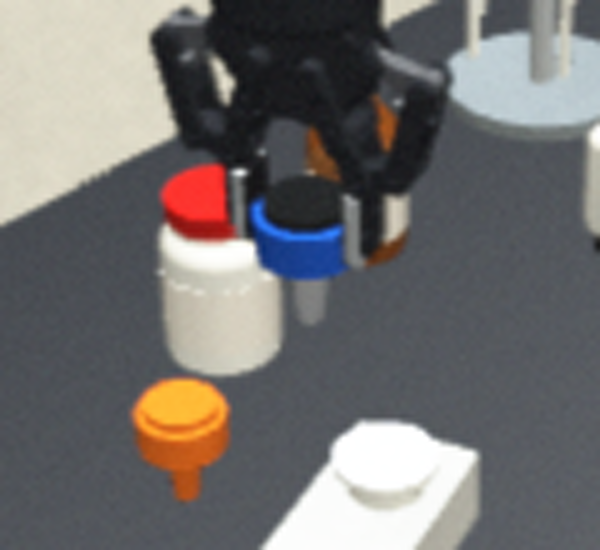

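{"method": "arm_command", "body": {
  "series": "0 -0.04 0.2 0 0 0 -1;0 -0.07 0.35 0 0 0 -1;0 -0.077 0.4 0 0 0 -1;0 -0.077 0.4 0 0 0 -1;0 -0.077 0.4 0 0 0 -1;0 -0.077 0.4 0 0 0 -1;0 -0.077 0.4 0 0 0 -1;0 -0.077 0.4 0 0 0 -1;0 -0.077 0.4 0 0 0 -1;0 -0.077 0.4 0 0 0 -1;0 -0.07 0.35 0 0 0 -1;0 -0.04 0.2 0 0 0 -1"
}}

```text
clock: 7.25
position: [0.5674, -0.2523, 0.2417]
ee_rot: [0.569, 0.417, 0.572, -0.419]
contact_force: [1.7, 0.2, -0.2]
width: 0.0476
```

{"method": "arm_command", "body": {
  "series": "0 -0.08 0.05 0 0 0 -1;0 0 0 0 0 0 -1;0 0 0 0 0 0 -1;0 0 0 0 0 0 -1"
}}

```text
clock: 7.58
position: [0.5618, -0.2538, 0.2444]
ee_rot: [0.57, 0.417, 0.572, -0.416]
contact_force: [0.5, -0.4, -0.7]
width: 0.0476
```

```bash
python3 - <<'E'
from h import *
plan((.569,-.2525,.20),(.952,.305));print(tool()[0],tool()[2]['contact_force'],tool()[2]['width'])
E
```

```text
axes [[-0.002, 0.952, 0.306], [0.002, 0.306, -0.952], [-1.0, -0.001, -0.002]]
shift tool units [0.444 0.073 0.011]
turn/pi [ 0.0002 -0.0008  0.0003] shift after turn [0.444 0.072 0.01 ]
turn/pi [-9.998e-01 -5.000e-04 -1.200e-03] shift after turn [ 0.444 -0.072 -0.01 ]
[ 0.56181576 -0.25375406  0.24436107] [ 0.45135169 -0.44700229 -0.70151964] 0.04755211993223528
```

{"method": "arm_command", "body": {
  "series": "0 0.072 0.01 0 0 0 -1;0.15 0 0 0 0 0 -1;0.15 0 0 0 0 0 -1;0.1 0 0 0 0 0 -1;0.04 0 0 0 0 0 -1;0 0 0 0 0 0 -1;0 0 0 0 0 0 -1"
}}

```text
clock: 8.17
position: [0.57, -0.2539, 0.2017]
ee_rot: [0.571, 0.417, 0.571, -0.417]
contact_force: [-0.6, -0.3, -0.4]
width: 0.0473
```

```bash
python3 - <<'E'
from h import *
plan((.569,-.2525,.18),(.952,.305));P=tool()[0];print(P,tool()[2]['contact_force'])
tip=P-[0,0,.039]
for n in("side","top"):
    im=get_image(n)[...,::-1];cv2.imwrite(f"pics/{n}4.png",im)
    print(n,"tip exp",proj(n,tip),"disc exp",proj(n,tip+[0,0,.049]),"pad",proj(n,tip+[0,0,.066]),"socket",proj(n,(.569,-.2525,.1355)))
s=cv2.imread("pics/side4.png");t=cv2.imread("pics/top4.png")
k=lambda i,x,y:cv2.resize(i[y-35:y+35,x-35:x+35],None,fx=5.5,fy=5.5,interpolation=cv2.INTER_CUBIC)
cv2.imwrite("pics/c4.png",np.hstack([k(s,317,140),k(t,352,177)]))
E
```

```text
axes [[0.001, 0.952, 0.305], [-0.0, 0.305, -0.952], [-1.0, 0.0, 0.0]]
shift tool units [ 0.217 -0.005 -0.016]
turn/pi [ 0.0001  0.0001 -0.0001] shift after turn [ 0.217 -0.005 -0.016]
turn/pi [-9.999e-01  2.000e-04  2.000e-04] shift after turn [0.217 0.005 0.016]
[ 0.56995057 -0.25387899  0.20166403] [-0.59467467 -0.28332779 -0.39414827]
side tip exp [318.05913421 137.64375498] disc exp [319.32580936 123.07558915] pad [319.77723837 117.88365601] socket [317.37360226 145.73769414]
top tip exp [353.89042348 174.30669212] disc exp [356.74018724 170.78670455] pad [357.77597015 169.50732027] socket [351.94904264 176.48453764]
```

View pics/c4.png

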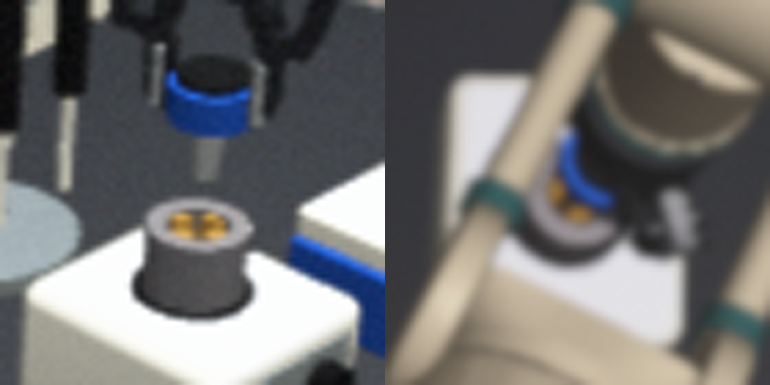

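```bash
python3 - <<'E'
from h import *
s=cv2.imread("pics/side4.png").astype(int)
g=s.mean(2).astype(int)
for v in range(128,140):print(v,g[v,310:330])
h=cv2.cvtColor(s.astype(np.uint8),cv2.COLOR_BGR2HSV)
m=cv2.inRange(h,(105,120,60),(128,255,255))
for v in range(117,130):
    x=np.where(m[v,300:335])[0]+300;print(v,x.min() if len(x) else 0,x.max() if len(x) else 0,end=' | ')
print()
for v in range(139,160):print(v,g[v,303:333])
E
```

```text
128 [69 71 69 68 62 62 63 62 64 63 65 66 71 71 68 69 72 68 74 75]
129 [70 69 68 69 70 69 68 70 72 76 76 78 78 75 70 70 73 70 70 69]
130 [ 72  71  70  69  69  69  71  82  97 108 109 109  99  75  73  71  68  73
  71  69]
131 [ 73  71  69  71  72  71  75  82 101 107 110 108  95  76  72  71  70  70
  70  69]
132 [ 70  69  72  73  69  70  73  86 102 110 111 105  88  76  70  72  74  69
  69  72]
133 [ 72  69  70  70  70  71  75  82 104 109 109 104  82  70  72  71  70  70
  72  74]
134 [ 69  70  71  68  71  73  73  84 102 109 111 102  78  70  74  71  71  71
  73  69]
135 [ 68  71  73  68  71  69  75  87 101 111 108  96  74  71  73  71  72  73
  73  70]
136 [ 70  69  71  70  70  73  74  87 105 109 103  91  75  73  71  73  73  74
  73  69]
137 [ 69  72  72  72  74  69  72  82 104 104  98  85  75  72  74  76  72  73
  74  73]
138 [73 69 70 72 71 73 71 74 74 74 72 74 72 73 73 75 72 73 75 73]
139 [72 69 75 71 75 74 73 73 70 77 71 70 70 70 77 74 74 74 70 74]
117 0 0 | 118 312 313 | 119 312 314 | 120 312 315 | 121 312 327 | 122 312 327 | 123 312 326 | 124 312 326 | 125 312 326 | 126 312 326 | 127 
[... 1945 characters left out ...]
 79  83  82  83
  86  88  84  85  89 159 241 252 252 252 253 252]
155 [252 252 244 109  43  56  62  65  72  73  76  73  75  79  80  81  83  82
  86  87  85  82  82 104 201 251 252 252 252 252]
156 [252 251 221  75  42  55  63  67  71  72  73  75  76  76  78  78  84  84
  84  83  85  83  79  77 116 225 252 252 253 253]
157 [252 251 219  75  38  56  61  64  70  73  76  76  75  77  79  81  82  83
  84  83  84  80  80  66  81 198 252 252 252 252]
158 [252 252 243 104  35  49  60  65  71  73  74  76  74  77  78  83  84  84
  84  85  84  83  77  57  79 198 252 252 252 253]
159 [253 252 248 179  80  40  51  61  69  74  72  72  77  77  79  78  84  84
  84  86  83  78  65  55 112 225 252 252 252 252]
```

```bash
python3 - <<'E'
from h import *
from scipy.optimize import least_squares
t=cv2.imread("pics/top4.png");h=cv2.cvtColor(t,cv2.COLOR_BGR2HSV)
m=cv2.inRange(h,(105,110,50),(128,255,255))&cut(t,(335,155,372,190))
c=blobs(m,3)[0][:,0,:].astype(float);print(c.tolist())
P=tool()[0];tip=P-[0,0,.039]
# back-project contour to underside plane, keep outer (toward lower-left) points
W=np.array([onz("top",u,v,tip[2]+.038)[:2] for u,v in c]);d=W-tip[:2]
r=np.hypot(*d.T);a=np.degrees(np.arctan2(d[:,1],d[:,0]))
print(np.c_[r*1000,a].round(0).tolist())
# nose outline (grey) and brass remain: reference centre
print(onz("top",351.98,176.45,.1345))
E
```

```text
[[351.0, 166.0], [350.0, 167.0], [349.0, 168.0], [349.0, 169.0], [349.0, 170.0], [349.0, 171.0], [349.0, 172.0], [349.0, 173.0], [350.0, 174.0], [350.0, 175.0], [351.0, 176.0], [351.0, 177.0], [352.0, 177.0], [353.0, 178.0], [354.0, 178.0], [355.0, 179.0], [356.0, 179.0], [357.0, 179.0], [358.0, 179.0], [358.0, 178.0], [358.0, 177.0], [357.0, 176.0], [356.0, 176.0], [355.0, 176.0], [354.0, 175.0], [353.0, 174.0], [352.0, 173.0], [352.0, 172.0], [351.0, 171.0], [351.0, 170.0], [351.0, 169.0], [352.0, 168.0], [352.0, 167.0]]
[[22.0, 40.0], [22.0, 51.0], [23.0, 62.0], [22.0, 69.0], [21.0, 76.0], [21.0, 84.0], [21.0, 92.0], [21.0, 100.0], [20.0, 110.0], [21.0, 118.0], [20.0, 129.0], [22.0, 134.0], [20.0, 140.0], [21.0, 151.0], [20.0, 158.0], [22.0, 167.0], [22.0, 174.0], [22.0, -178.0], [22.0, -171.0], [19.0, -169.0], [17.0, -167.0], [13.0, -175.0], [13.0, 173.0], [14.0, 161.0], [12.0, 144.0], [12.0, 126.0], [13.0, 108.0], [12.0, 95.0], [15.0, 83.0], [16.0, 72.0], [17.0, 62.0], [16.0, 48.0], [18.0, 40.0]]
[ 0.56929953 -0.25277143  0.1345    ]
```

{"method": "arm_command", "body": {
  "series": "0 0.004 -0.03 0 0 0 -1;0.08 0 0 0 0 0 -1;0.07 0 0 0 0 0 -1;0 0 0 0 0 0 -1;0 0 0 0 0 0 -1;0 0 0 0 0 0 -1"
}}

```text
clock: 8.77
position: [0.5689, -0.2513, 0.1861]
ee_rot: [0.571, 0.417, 0.571, -0.417]
contact_force: [-0.2, 0.1, -1.4]
width: 0.0474
```

```bash
cat > look.py <<'E'
from h import *
import sys
P=tool()[0];print(P,tool()[2]['contact_force']);tip=P-[0,0,.039]
s=get_image("side")[...,::-1].copy();t=get_image("top")[...,::-1].copy()
n=sys.argv[1];cv2.imwrite(f"pics/side{n}.png",s);cv2.imwrite(f"pics/top{n}.png",t)
print("exp tip",proj("side",tip),"exp under",proj("side",tip+[0,0,.038]))
g=s.mean(2)
for v in range(int(proj("side",tip)[1])-7,int(proj("side",tip)[1])+2):
    r=g[v,310:328];b=72;x=np.where(r>90)[0]
    if len(x): 
        i,j=x[0],x[-1];print(v,310+i-(r[i]-90)/max(r[i]-r[i-1],1),310+j+(r[j]-90)/max(r[j]-r[min(j+1,17)],1))
m=cv2.inRange(cv2.cvtColor(t,cv2.COLOR_BGR2HSV),(105,110,50),(128,255,255))&cut(t,(335,155,372,192))
c=blobs(m,3)[0][:,0,:].astype(float);W=np.array([onz("top",u,v,tip[2]+.038)[:2] for u,v in c])
d=W-tip[:2];a=np.degrees(np.arctan2(d[:,1],d[:,0]));r=np.hypot(*d.T);k=(r>18.5e-3)&(abs(a-105)<75)
# outer arc: fixed radius 25 mm less ~half a pixel
from scipy.optimize import least_squares
f=least_squares(lambda q:np.hypot(*(W[k]-q).T)-.0235,tip[:2]);print("arc n",k.sum(),"centre",f.x,"vs tcp",f.x-tip[:2])
E
python3 look.py 5; python3 - <<'E'
from h import *
s=cv2.imread("pics/side5.png");cv2.imwrite("pics/c5.png",cv2.resize(s[110:165,285:350],None,fx=9,fy=9,interpolation=cv2.INTER_CUBIC))
E
```

```text
[ 0.56893026 -0.25133617  0.18605834] [-0.2157184   0.0537553  -1.36272184]
exp tip [317.46173276 142.56763408] exp under [318.42573571 131.45049407]
135 316.6607142857143 321.18518518518516
136 316.5625 321.5064935064935
137 316.55 321.4054054054054
138 316.46938775510205 321.1132075471698
139 316.5238095238095 320.8965517241379
140 316.34090909090907 320.5735294117647
141 311.3636363636364 322.25
142 309.3586206896552 324.8196721311475
143 309.1470588235294 326.45205479452056
arc n 17 centre [ 0.56984743 -0.25399024] vs tcp [ 0.00091718 -0.00265408]
```

View pics/c5.png

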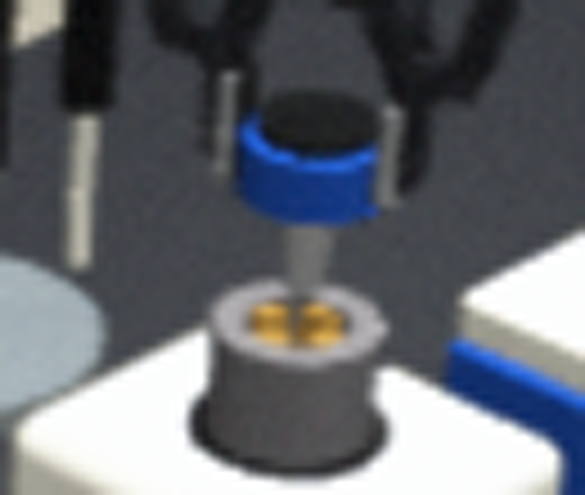

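{"method": "arm_command", "body": {
  "series": "0 0.002 -0.01 0 0 0 -1;0.05 0 0 0 0 0 -1;0.05 0 0 0 0 0 -1;0.05 0 0 0 0 0 -1;0 0 0 0 0 0 -1;0 0 0 0 0 0 -1"
}}

```text
clock: 9.37
position: [0.5686, -0.2501, 0.1706]
ee_rot: [0.571, 0.417, 0.572, -0.417]
contact_force: [0.5, -0.9, -0.3]
width: 0.0473
```

No contact force yet, with the tip about 4 mm below the mouth. I'll continue down.

{"method": "arm_command", "body": {
  "series": "0.05 0 0 0 0 0 -1;0.05 0 0 0 0 0 -1;0 0 0 0 0 0 -1;0 0 0 0 0 0 -1"
}}

```text
clock: 9.7
position: [0.569, -0.2504, 0.1609]
ee_rot: [0.571, 0.417, 0.571, -0.417]
contact_force: [0.4, -2.0, -1.2]
width: 0.0478
```

{"method": "arm_command", "body": {
  "series": "0.04 0 0 0 0 0 -1;0.04 0 0 0 0 0 -1;0 0 0 0 0 0 -1;0 0 0 0 0 0 -1"
}}

```text
clock: 10.03
position: [0.5694, -0.2508, 0.153]
ee_rot: [0.572, 0.417, 0.571, -0.417]
contact_force: [3.1, -1.5, -2.7]
width: 0.0474
```

```bash
python3 look.py 6; python3 -c "
from h import *
print(tool()[2]['moment'])
s=cv2.imread('pics/side6.png');cv2.imwrite('pics/c6.png',cv2.resize(s[110:165,285:350],None,fx=9,fy=9,interpolation=cv2.INTER_CUBIC))"
```

```text
[ 0.569398   -0.25078241  0.15304339] [ 3.07809844 -1.54174421 -2.73925513]
exp tip [316.42105637 151.97218585] exp under [317.3565312  141.14449981]
144 308.9795918367347 328.6666666666667
145 308.2945205479452 361.3333333333333
146 228.66666666666666 408.33333333333337
147 307.8785046728972 367.0
148 309.22 326.92198581560285
149 311.1940298507463 326.15384615384613
150 314.03846153846155 341.0
151 319.77777777777777 453.33333333333337
152 324.9166666666667 468.0
arc n 17 centre [ 0.5705807  -0.25352926] vs tcp [ 0.0011827  -0.00274686]
[-0.43012027 -0.5787379   0.011526  ]
```

View pics/c6.png

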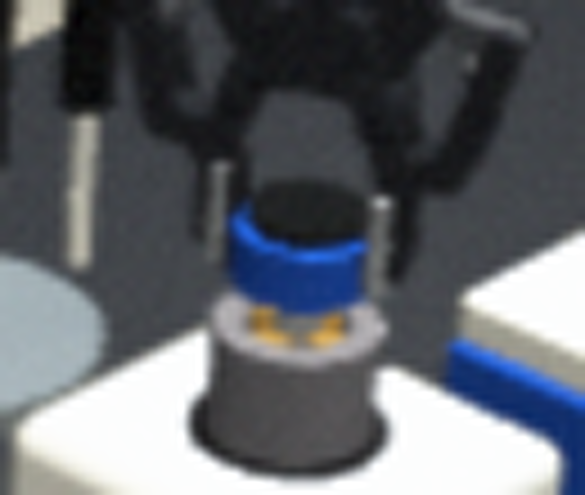

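{"method": "arm_command", "body": {
  "series": "0 0.006 0.006 0 0 0 -1;0 0 0 0 0 0 -1;0.03 0 0 0 0 0 -1;0 0 0 0 0 0 -1;0 0 0 0 0 0 -1"
}}

```text
clock: 10.55
position: [0.5698, -0.251, 0.1505]
ee_rot: [0.571, 0.417, 0.571, -0.417]
contact_force: [1.8, -1.9, -0.4]
width: 0.0476
```

{"method": "arm_command", "body": {
  "series": "0 0.004 0.006 0 0 0 -1;0 0 0 0 0 0 -1;0.03 0 0 0 0 0 -1;0 0 0 0 0 0 -1;0 0 0 0 0 0 -1"
}}

```text
clock: 10.97
position: [0.5702, -0.2513, 0.1472]
ee_rot: [0.571, 0.417, 0.571, -0.417]
contact_force: [1.0, -3.0, -0.1]
width: 0.0473
```

{"method": "arm_command", "body": {
  "series": "0.02 0 0 0 0 0 -1;0 0 0 0 0 0 -1;0 0 0 0 0 0 -1"
}}

```text
clock: 11.22
position: [0.5704, -0.2515, 0.1453]
ee_rot: [0.571, 0.417, 0.571, -0.417]
contact_force: [1.0, -3.8, 1.1]
width: 0.0474
```

{"method": "arm_command", "body": {
  "series": "0 0 0.012 0 0 0 -1;0 0 0 0 0 0 -1;0 0 0 0 0 0 -1"
}}

```text
clock: 11.47
position: [0.5705, -0.2519, 0.1452]
ee_rot: [0.571, 0.417, 0.571, -0.417]
contact_force: [0.6, -1.7, 1.5]
width: 0.0476
```

{"method": "arm_command", "body": {
  "series": "0.015 0 0 0 0 0 -1;0 0 0 0 0 0 -1;0 0 0 0 0 0 -1"
}}

```text
clock: 11.72
position: [0.5706, -0.2521, 0.1436]
ee_rot: [0.571, 0.417, 0.571, -0.417]
contact_force: [1.7, -2.4, 0.5]
width: 0.0477
```

{"method": "arm_command", "body": {
  "series": "0.015 0 0 0 0 0 -1;0 0 0 0 0 0 -1;0 0 0 0 0 0 -1"
}}

```text
clock: 11.97
position: [0.5706, -0.2522, 0.1423]
ee_rot: [0.571, 0.417, 0.571, -0.417]
contact_force: [1.3, -2.0, 1.9]
width: 0.0473
```

{"method": "arm_command", "body": {
  "series": "0.015 0 0.004 0 0 0 -1;0 0 0 0 0 0 -1;0 0 0 0 0 0 -1",
  "squeeze": 110
}}

```text
clock: 12.22
position: [0.5707, -0.2524, 0.1411]
ee_rot: [0.571, 0.417, 0.571, -0.417]
contact_force: [0.4, -0.9, 4.6]
width: 0.0466
```

{"method": "arm_command", "body": {
  "series": "0.015 0 0 0 0 0 -1;0 0 0 0 0 0 -1;0 0 0 0 0 0 -1"
}}

```text
clock: 12.47
position: [0.5707, -0.2524, 0.1397]
ee_rot: [0.571, 0.417, 0.571, -0.417]
contact_force: [-0.2, -0.6, 5.6]
width: 0.047
```

{"method": "arm_command", "body": {
  "series": "0.01 0 0 0 0 0 -1;0 0 0 0 0 0 -1;0 0 0 0 0 0 -1"
}}

```text
clock: 12.72
position: [0.5707, -0.2524, 0.1388]
ee_rot: [0.571, 0.417, 0.571, -0.417]
contact_force: [-0.2, -0.4, 4.6]
width: 0.0468
```

{"method": "arm_command", "body": {
  "series": "0.01 0 0 0 0 0 -1;0 0 0 0 0 0 -1;0 0 0 0 0 0 -1"
}}

```text
clock: 12.97
position: [0.5708, -0.2524, 0.138]
ee_rot: [0.571, 0.417, 0.571, -0.417]
contact_force: [-0.3, -1.2, 7.2]
width: 0.0467
```

{"method": "arm_command", "body": {
  "series": "0.01 0 0 0 0 0 -1;0 0 0 0 0 0 -1;0 0 0 0 0 0 -1"
}}

```text
clock: 13.22
position: [0.5708, -0.2525, 0.1373]
ee_rot: [0.571, 0.417, 0.571, -0.417]
contact_force: [0.3, -0.1, 7.6]
width: 0.0468
```

{"method": "arm_command", "body": {
  "series": "0.01 0 0 0 0 0 -1;0 0 0 0 0 0 -1;0 0 0 0 0 0 -1"
}}

```text
clock: 13.47
position: [0.5708, -0.2525, 0.1367]
ee_rot: [0.571, 0.417, 0.571, -0.417]
contact_force: [-0.5, -0.2, 8.8]
width: 0.047
```

{"method": "arm_command", "body": {
  "series": "0.01 0 0 0 0 0 -1;0 0 0 0 0 0 -1;0 0 0 0 0 0 -1"
}}

```text
clock: 13.72
position: [0.5708, -0.2525, 0.1361]
ee_rot: [0.572, 0.417, 0.571, -0.417]
contact_force: [-0.9, 0.4, 10.4]
width: 0.0467
```

{"method": "arm_command", "body": {
  "series": "0.01 0 0 0 0 0 -1;0 0 0 0 0 0 -1;0 0 0 0 0 0 -1"
}}

```text
clock: 13.97
position: [0.5709, -0.2526, 0.1355]
ee_rot: [0.572, 0.417, 0.571, -0.417]
contact_force: [-2.4, 0.3, 12.5]
width: 0.0468
```

{"method": "arm_command", "body": {
  "series": "0.01 0 0 0 0 0 -1;0 0 0 0 0 0 -1;0 0 0 0 0 0 -1"
}}

```text
clock: 14.22
position: [0.5709, -0.2525, 0.1349]
ee_rot: [0.572, 0.417, 0.57, -0.417]
contact_force: [-1.9, 1.1, 14.1]
width: 0.0467
```

{"method": "arm_command", "body": {
  "series": "0.01 0 0 0 0 0 -1;0 0 0 0 0 0 -1;0 0 0 0 0 0 -1"
}}

```text
clock: 14.47
position: [0.5709, -0.2526, 0.1343]
ee_rot: [0.572, 0.417, 0.57, -0.417]
contact_force: [-2.0, 0.9, 16.2]
width: 0.0472
```

{"method": "arm_command", "body": {
  "series": "0.01 0 0 0 0 0 -1;0 0 0 0 0 0 -1;0 0 0 0 0 0 -1"
}}

```text
clock: 14.72
position: [0.571, -0.2526, 0.1337]
ee_rot: [0.572, 0.417, 0.57, -0.417]
contact_force: [-3.3, 1.6, 17.5]
width: 0.0468
```

{"method": "arm_command", "body": {
  "series": "0.008 0 0 0 0 0 -1;0 0 0 0 0 0 -1;0 0 0 0 0 0 -1"
}}

```text
clock: 14.97
position: [0.571, -0.2526, 0.1332]
ee_rot: [0.572, 0.417, 0.57, -0.417]
contact_force: [-2.6, 1.7, 19.9]
width: 0.0465
```

{"method": "arm_command", "body": {
  "series": "0.006 0 0 0 0 0 -1;0 0 0 0 0 0 -1;0 0 0 0 0 0 -1"
}}

```text
clock: 15.22
position: [0.571, -0.2526, 0.1332]
ee_rot: [0.572, 0.417, 0.57, -0.417]
contact_force: [-5.0, 2.5, 22.2]
width: 0.0469
```

{"method": "arm_command", "body": {
  "series": "0.006 0 0 0 0 0 -1;0 0 0 0 0 0 -1;0 0 0 0 0 0 -1;0 0 0 0 0 0 -1"
}}

```text
clock: 15.55
position: [0.571, -0.2527, 0.1333]
ee_rot: [0.572, 0.417, 0.57, -0.417]
contact_force: [-4.2, 3.3, 24.4]
width: 0.0469
```

```bash
python3 - <<'E'
from h import *
print(tool()[0],tool()[2]['contact_force'])
s=get_image("side")[...,::-1];cv2.imwrite('pics/c7.png',cv2.resize(s[110:165,285:350],None,fx=9,fy=9,interpolation=cv2.INTER_CUBIC))
E
```

```text
[ 0.57100096 -0.25267034  0.13325157] [-4.16649579  3.34569557 24.42495999]
```

View pics/c7.png

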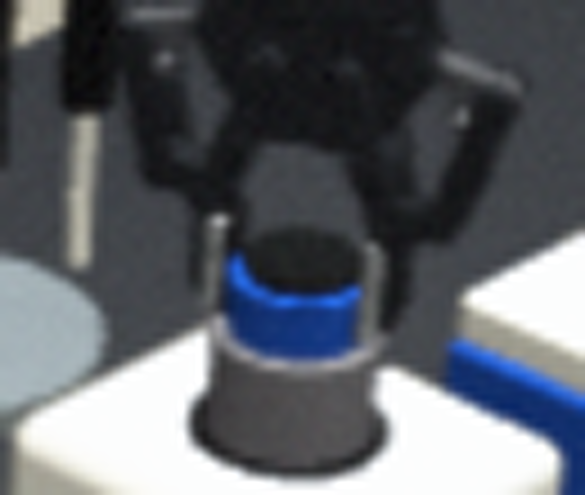

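{"method": "arm_command", "body": {
  "series": "-0.02 0 0 0 0 0 -1;-0.02 0 0 0 0 0 -1;0 0 0 0 0 0 -1;0 0 0 0 0 0 -1"
}}

```text
clock: 15.93
position: [0.5709, -0.2526, 0.1334]
ee_rot: [0.571, 0.417, 0.571, -0.417]
contact_force: [-0.1, -0.2, 10.2]
width: 0.0466
```

{"method": "arm_command", "body": {
  "series": "-0.025 0 0 0 0 0 -1;0 0 0 0 0 0 -1;0 0 0 0 0 0 -1",
  "squeeze": 20
}}

```text
clock: 16.18
position: [0.5707, -0.2524, 0.1336]
ee_rot: [0.571, 0.417, 0.571, -0.417]
contact_force: [3.0, -1.5, -3.9]
width: 0.047
```

{"method": "arm_command", "body": {
  "series": "0 0 0 0 0 0 -0.4;0 0 0 0 0 0 0.1;0 0 0 0 0 0 0.3;0 0 0 0 0 0 0.5;0 0 0 0 0 0 0.5"
}}

```text
clock: 16.6
position: [0.5699, -0.2523, 0.1351]
ee_rot: [0.571, 0.417, 0.572, -0.417]
contact_force: [0.4, -0.2, 0.1]
width: 0.064
```

{"method": "arm_command", "body": {
  "series": "0 0 0 0 0 0 0.9;0 0 0 0 0 0 0.9;-0.1 0 0 0 0 0 0.9;-0.2 0 0 0 0 0 0.9;-0.3 0 0 0 0 0 0.9;-0.3 0 0 0 0 0 0.9;-0.3 0 0 0 0 0 0.9;-0.2 0 0 0 0 0 0.9;0 0 0 0 0 0 0.9;0 0 0 0 0 0 0.9"
}}

```text
clock: 17.43
position: [0.5711, -0.2529, 0.2771]
ee_rot: [0.573, 0.417, 0.57, -0.417]
contact_force: [-0.8, -0.6, -1.1]
width: 0.081
```

```bash
python3 - <<'E'
from h import *
print(tool()[0],tool()[2]['contact_force'])
s=get_image("side")[...,::-1];t=get_image("top")[...,::-1]
k=lambda i,x,y:cv2.resize(i[y-28:y+28,x-28:x+28],None,fx=7,fy=7,interpolation=cv2.INTER_CUBIC)
cv2.imwrite('pics/c8.png',np.hstack([k(s,317,140),k(t,220,200)]))
E
```

```text
[ 0.57111728 -0.25291293  0.27707905] [-0.79868649 -0.61478608 -1.12530659]
```

View pics/c8.png

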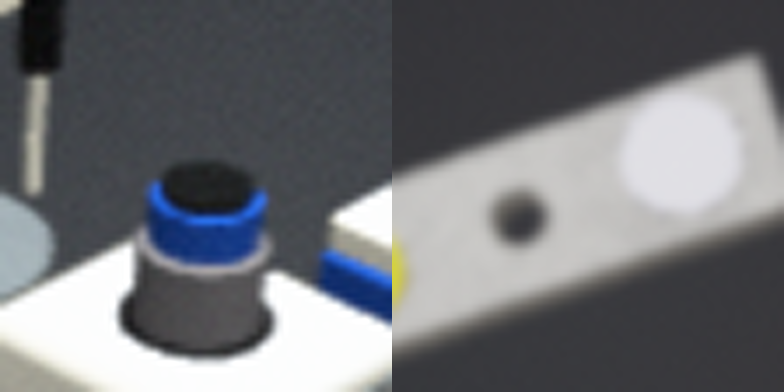

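```bash
python3 -c "
from rig import ticket
print(ticket.sign_off())"
```

```text
the job is handed in; nothing more can be done
None
```

The blue head is seated in the white mixer's socket, released and upright. I handed the job in at about 17.5 s of the 67 s allowed; the sign-off gives no verdict.

- **Moves:** I took the head from the rack's middle hole and started its shank in the socket. I shifted it by 1–3 mm, first from camera checks and then by feel, and pressed it down in steps of about 1 mm.
- **Home check:** The push rose from about 5 N to 20 N. The last two steps then added about 4.5 N with no further movement. The tool stopped at a height of 0.1332 m, which is where the grasp height said home should be. The highest reading was 24.4 N, under the 30 N limit.
- **Release check:** I took the load off before opening the fingers. In doing so I pulled up about 4 N for a moment, and the tool rose only about 0.2 mm. The last pictures show the blue underside on the nose, the head upright, the white head still in place and part of the yellow one. The gripper was clear, with its tool point at 0.277 m.
- **Disagreements:** The held head sat about 2–3 mm off the measured tool point in both views. My first sideways correction slightly overshot. The gripper read 47 mm on the 50 mm disc.
- **Not checked:** I did not measure the seating gap directly or touch the head again after letting go. I also took no last look at the bottles, jar, boxes or timer, though the arm never went near them at low height.

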